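# Try the treadle of a new feeder

### The job

The new wooden feeder on the bench needs its treadle tried before it goes out: press the treadle board down from above with the fingertips, without gripping it or forcing it against its stop, until the lid over the trough is fully open, and keep it open for two seconds. Then let the treadle come up slowly under the fingertips all the way, so that the lid closes gently instead of slamming, and take the hand away. Work the lid by the treadle only, never by touching the lid, and leave the other things on the bench as they stand.

Things in the scene. Friction and masses are not known exactly. Their poses are not given: they have to be found in the camera images.
- feeder: Unpainted pine and plywood animal feeder, heavy and fixed on the bench. Origin: on the bench under the middle of the treadle; its own +x points to the box, -x out of the front, z up. The box's middle is 268 along +x: 262 deep x 240 wide, a low trough 150 tall in front and behind it a hopper about 320 tall. The box lies on the robot's right of the treadle, turned up to 0.6 rad.
- treadle_mid (a point): Middle of the treadle's top face: plywood board 95 front to back x 300 wide x 12 thick on two side arms, the foremost part of the feeder. At rest straight above the feeder's origin, 113 above the bench, the board rising 10 degrees to its front edge. Fully pressed: 54 lower, 9 farther forward, sloping 7 degrees down to the front. Axes as the feeder's at rest; turns with the board.
- treadle (a joint): Turn of the treadle about its pivot bolts on the box sides, 55 above the bench and 172 behind treadle_mid: 0 = up (at rest), 0.30 rad = fully pressed, hard stop: over 40 N there is forcing it. Pressing mid-board takes 6 to 11 N, plus up to 8 N of sideways drag as it turns; a return spring and the lid's weight push the board up against the fingers; it never stays down by itself.
- lid (a joint): Opening of the lid, geared to the treadle by steel links: 0 = shut, about 1.04 rad = fully open (treadle 0.30); about 0.02 rad per mm of mid-board travel. Let go, it slams at over 4 rad/s. A gentle closing is under 1.5 rad/s as it meets the trough (board rising under 60 mm/s), so the fingers must go on rising slowly with the board until it is fully up.
- lid_board: The lid: plywood board 150 x 248 x 12 with a narrow front lip, lying on the trough, top 163 above the bench, hinged along its rear edge at the hopper's front. Origin on the hinge line, 271 along +x from the feeder's origin, 156 above the bench. Mass about 0.4 to 0.65 kg, varying. Not to be touched.
- lid_edge (a point): Middle of the top front edge of the lid, 113 along +x from the feeder's origin; 163 above the bench when shut, about 295 when open.
- offcut: Bystander: square pine post end 45 x 45, standing 110 tall. Origin: centre of its foot.
- screw_tin: Bystander: open aluminium tin of screws, 74 across, 50 tall. Origin: centre of its foot.
- tape_measure: Bystander: grey tape measure case 70 x 36, 62 tall, standing on edge. Origin: centre of its foot.
- treadle_board: The treadle as a whole: board, two pine side arms (15 x 28 section, 283 apart centre to centre) and two stop feet. Origin midway between its pivot bolts, 173 along +x from the feeder's origin, 55 above the bench. Only the board's top face is meant to be pressed.

How it is judged:
By the outcome, as a careful person would: the job done as asked, in the order asked, and still so for the second after the job is handed in, with the robot touching nothing.
It also fails if it takes over 48 s, if anything falls off the work surface, if the arm or the gripper's body presses on something with over 40 N, if the wrist force passes 120 N, or if a joint passes its speed limit or range.

### The arm

A 6-joint arm with a two-finger parallel gripper is mounted at the origin on the work surface. World frame = base frame: x ahead of the robot, y to its left, z up, the work surface at z = 0. Lengths are in m, angles in rad, forces in N, time in s.
With the tool pointing down it reaches from about 0.35 to 0.975 m from the base axis. Payload 4.9 kg.
Tool frame: the origin (TCP) lies midway between the tips of the shut fingers; the grasp point (between the pads) lies 19 mm behind it; y points along the fingers, z is the direction in which the jaws open and shut, and the axes are right-handed (so a half turn about y gives the same grasp; the last joint's range is limited). The gripper opens to 85 mm and grips with 20 to 120 N. Pads are 22 mm wide; open, the fingers measure 114 mm over their backs; the gripper's body (76 mm by 85 mm) begins 54 mm behind the grasp point. The pads swing forward as they close: fully open they stand 13 mm farther back than shut.
Start: joints at [1.208, 0.053, 1.613, -0, 1.476, -0.119], TCP at [0.151, 0.607, 0.231] pointing down, gripper open.
Joint ranges: [-3.01, 3.01], [-1.01, 2.22], [0.06, 2.58], [-1.02, 4.17], [0.09, 2.62], [-3.14, 3.14]. Speed limits (rad/s): [2.57, 2.57, 3.14, 3.14, 3.14, 3.14].

### API

Orientations are given as a unit quaternion [w, x, y, z].
In Python, from plant import * gives the robot as it stands.
- The arm moves only by the shell command python3 -m crank 'ROWS'. ROWS is JSON, a list that holds one entry, the list of rows, each a list of 5 numbers: the gripper command: -1 is shut, 1 is fully open, values between are in proportion, then the shift along the tool's x, y, z in cm, then the turn about the tool's y in degrees. In form: [[[jaw, dx, dy, dz, twist], ...]]. A call has 1 to 8 rows; each row shifts and turns the commanded pose from where the row before left it, along the tool's axes as they then stand; what a row does not reach is not made up. A row lasts 1/8 s, in which the tool goes at most 62.5 mm and 10.7 degrees, less where a joint would pass 70% of its speed; a pose out of reach is approached as far as the arm can. A call with a gripper value outside its range is refused whole. The fingers move at their own pace and stop on an object; the grip force is fixed at half the most. Time passes only in rows, so rows that do not move let the fingers close. It gives the time, the measured TCP pose, the force and the opening at its end, in the units of the state.
- state(): the state, without advancing time (a new reading comes with each control period).
- grab_frame(name): name is "scene" or "top"; returns a dict with "frame" (480x640x3 uint8, red, green, blue), "fx", "fy", "cx", "cy" (pixels), "pose" (4x4, takes a point from camera to world coordinates). Camera axes: x right, y up, looking along -z (the intrinsics and any distortion apply to the point x, -y, -z); pixel columns grow to the right and rows downward; lengths in m; the calibration is good to about 2 mm. A picture is of the moment at which its call begins. There is no depth.
- job_done(): hands the job in, once; it reports no verdict.
The state is a dict: "time": time; "joint_pos": joint angles; "joint_vel": joint speeds; "joint_efforts": joint torques, N m; "tool_pos": TCP position; "tool_rot": TCP orientation; "contact_force": force on the tool from outside, world axes, zero at the start; "ft_torque": the same for the moment, N m; "gripper_width": opening from 0.0 (shut) to 1.0 (fully open).
Only numpy, scipy, OpenCV 4.12 (cv2) and the standard library are available. Lean on these libraries where they do the work, as an engineer would, in place of code of your own. Each camera call takes 0.05 s, during which the arm holds its last target.

## Working session

There is one attempt and no reset: what is moved stays moved. The work goes in short steps, Python scripts to look and compute and a shell command to move; the robot and the scene stay as the last step left them, time stands still between calls to the robot, and variables do not carry over. Pictures are saved under pics/ and viewed, and the job is handed in when it is done.

```bash
mkdir -p pics; python3 - <<'E'
from plant import *
import cv2,numpy as np
s=state(); print(s)
for n in("scene","top"):
    f=grab_frame(n); cv2.imwrite(f"pics/{n}0.png",cv2.cvtColor(f["frame"],cv2.COLOR_RGB2BGR))
    print(n,{k:np.round(v,4).tolist() for k,v in f.items() if k!="frame"})
E
```

```text
{'time': 0.0, 'joint_pos': array([ 1.20804205e+00,  5.33587210e-02,  1.61430151e+00, -2.62896223e-05,
        1.47600943e+00, -1.18992285e-01]), 'joint_vel': array([ 0.00121646, -0.00148076, -0.00019683,  0.00071714,  0.00163661,
       -0.0012121 ]), 'joint_efforts': array([ 1.54421876e-03, -3.93671572e+01, -3.70179927e+01, -1.34242509e-05,
        6.82651356e-03, -8.07583206e-06]), 'tool_pos': array([0.15062393, 0.60592953, 0.23005739]), 'tool_rot': array([-0.70114564,  0.70257632, -0.08613493,  0.08580254]), 'contact_force': array([ 0.3968855 , -0.04043649, -0.1284362 ]), 'ft_torque': array([-0.00030078, -0.01516019, -0.02587918]), 'gripper_width': 0.9998843607835286}
scene {'fx': 526.1032, 'fy': 526.1032, 'cx': 318.1922, 'cy': 238.937, 'pose': [[-0.0912, -0.8253, 0.5572, 1.11], [0.9958, -0.0688, 0.061, 0.0715], [-0.012, 0.5604, 0.8281, 0.8692], [0.0, 0.0, 0.0, 1.0]]}
top {'fx': 553.5682, 'fy': 553.5682, 'cx': 320.4466, 'cy': 229.9824, 'pose': [[0.1086, 0.9718, -0.2094, 0.3335], [-0.9941, 0.1059, -0.024, 0.0054], [-0.0012, 0.2107, 0.9775, 1.2452], [0.0, 0.0, 0.0, 1.0]]}
```

View pics/scene0.png

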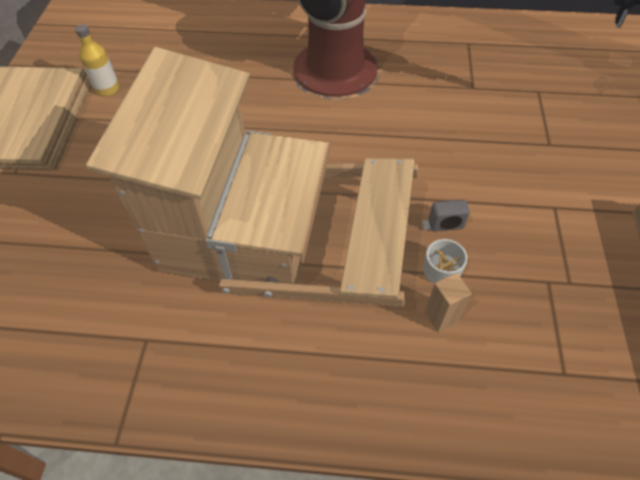

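View pics/top0.png

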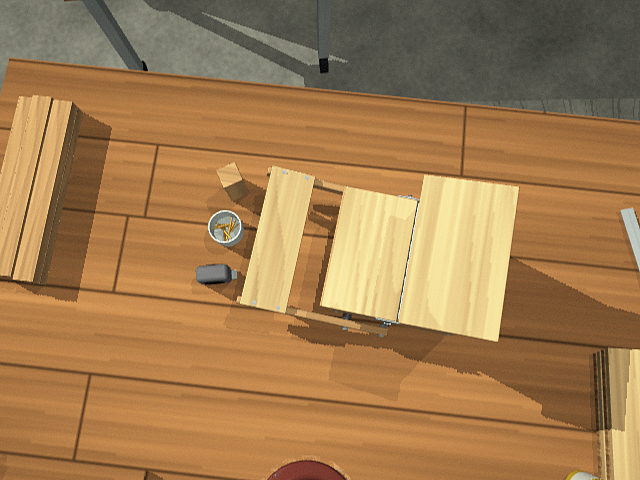

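The top view shows the treadle board with corners near (271,167), (316,177), (289,312) and (241,302). The box is to its right, and the offcut (231,180), tin (225,229) and tape (214,273) stand in front. The scene view shows the same layout. Next I fit the feeder pose from both pictures.

```bash
cat > h.py <<'E'
from plant import *
import cv2,numpy as np
from scipy.optimize import least_squares
from scipy.spatial.transform import Rotation as R
def proj(f,P):
    T=np.linalg.inv(f["pose"]); p=np.asarray(P)@T[:3,:3].T+T[:3,3]
    return np.c_[f["cx"]+f["fx"]*p[:,0]/-p[:,2], f["cy"]-f["fy"]*p[:,1]/-p[:,2]]
def ray(f,u,v,z):
    d=f["pose"][:3,:3]@np.array([(u-f["cx"])/f["fx"],-(v-f["cy"])/f["fy"],-1]); o=f["pose"][:3,3]
    return o+d*(z-o[2])/d[2]
def F2W(q,P):
    P=np.atleast_2d(P); c,s=np.cos(q[2]),np.sin(q[2])
    return np.c_[q[0]+c*P[:,0]-s*P[:,1], q[1]+s*P[:,0]+c*P[:,1], P[:,2]]
def rotq(s):
    w,x,y,z=s["tool_rot"]; return R.from_quat([x,y,z,w])
E
python3 - <<'E'
from h import *
ft=grab_frame("top"); fs=grab_frame("scene")
a,b=.0468,.15
P=np.array([[-a,b,.1212],[a,b,.1048],[a,-b,.1048],[-a,-b,.1212],[.113,.124,.163],[.113,-.124,.163]])
top=np.array([[271,167],[316,177],[289,312],[241,302],[344,187],[321,306]])
sc=np.array([[401,300],[344,291],[367,159],[413,160],[293,252],[328,142]])
g=lambda q:np.r_[proj(ft,F2W(q,P))-top,proj(fs,F2W(q,P))-sc].ravel()
r=least_squares(g,[.5,.1,-1.5],loss="soft_l1"); print(r.x,np.round(r.fun.reshape(-1,2),1).tolist()); np.save("q.npy",r.x)
for n,u,v,z in[("offcut",231,167,.11),("tin",225,226,.05),("tape",214,272,.06)]: 
    p=ray(ft,u,v,z); d=p[:2]-r.x[:2]; c,s=np.cos(r.x[2]),np.sin(r.x[2]); print(n,p,"feeder",c*d[0]+s*d[1],-s*d[0]+c*d[1])
s=state(); print(rotq(s).as_matrix())
print("press pts",F2W(r.x,[[-.02,0,.115],[0,0,.113],[.02,0,.11]]))
im=ft["frame"].copy()
for p in np.int32(proj(ft,F2W(r.x,P))): cv2.circle(im,tuple(map(int,p)),3,(255,0,0),1)
im2=fs["frame"].copy()
for p in np.int32(proj(fs,F2W(r.x,P))): cv2.circle(im2,tuple(map(int,p)),3,(255,0,0),1)
im=np.hstack([im[130:350,180:480],im2[130:350,180:480]])
cv2.imwrite("pics/fit.png",cv2.cvtColor(im,cv2.COLOR_RGB2BGR))
E
```

```text
[ 0.55117954  0.11857678 -1.66499505] [[1.1, -2.4], [-0.9, -1.6], [-3.8, 1.1], [-1.6, 1.2], [0.1, -2.2], [-1.5, -1.1], [-4.5, -4.5], [-5.5, 0.2], [-3.5, -1.1], [-0.4, -1.8], [7.8, 1.0], [-0.0, -0.1]]
offcut [0.69359885 0.23962218 0.11      ] feeder -0.13390463514205414 0.13040244063899004
tin [0.57560934 0.24570028 0.05      ] feeder -0.12885776328051196 0.012364321360683113
tape [0.47043152 0.25256427 0.06      ] feeder -0.12579834609459817 -0.09299282086424439
[[ 9.70420117e-01 -4.40684272e-04  2.41422044e-01]
 [-2.41422409e-01 -1.21752222e-03  9.70419362e-01]
 [-1.33711847e-04 -9.99999162e-01 -1.28789911e-03]]
press pts [[0.55306073 0.13848811 0.115     ]
 [0.55117954 0.11857678 0.113     ]
 [0.54929835 0.09866545 0.11      ]]
```

View pics/fit.png

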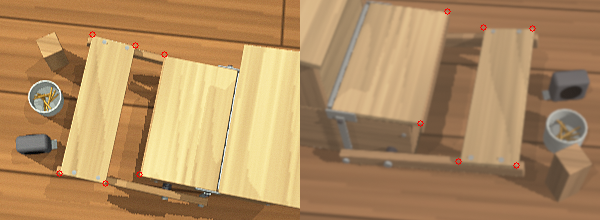

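```bash
python3 -m crank '[[[-1,0,0,0,-4.3],[-1,0,0,0,-4.3],[-1,2,0,-2,0],[-1,3,0,-3,0],[-1,3,0,-3,0],[-1,3,0,-3,0],[-1,3,0,-3,0],[-1,3,0,-3,0]]]'; python3 - <<'E'
from h import *
s=state();q=np.load("q.npy");print(s["tool_pos"],rotq(s).as_matrix().round(3).tolist(),rotq(s).inv().apply(F2W(q,[[-.004,0,.13]])[0]-s["tool_pos"])*100)
E
```

```text
time: 1.2
tool_pos: [0.3048, 0.4201, 0.2312]
tool_rot: [-0.706, 0.706, -0.033, 0.033]
contact_force: [0.6, 0.2, -0.4]
gripper_width: -0.003
[0.30481457 0.42014382 0.23115383] [[0.996, 0.0, 0.093], [-0.093, -0.0, 0.996], [0.0, -1.0, -0.0]] [ 27.3443893   10.11813421 -27.32412703]
```

```bash
python3 -m crank '[[[-1,4,0,-4,0],[-1,4,0,-4,0],[-1,4,0,-4,0],[-1,4,0,-4,0],[-1,4,0,-4,0],[-1,4,0,-4,0],[-1,2,0,-2,0],[-1,1,0,-1,0]]]'; python3 - <<'E'
from h import *
s=state();q=np.load("q.npy");print(s["tool_pos"],rotq(s).as_matrix().round(3).tolist(),rotq(s).inv().apply(F2W(q,[[-.004,0,.13]])[0]-s["tool_pos"])*100)
E
```

```text
time: 2.2
tool_pos: [0.5484, 0.126, 0.231]
tool_rot: [0.706, -0.706, 0.034, -0.034]
contact_force: [-0.4, 0.4, 1.0]
gripper_width: 0.001
[0.54835941 0.12597897 0.23098975] [[0.995, -0.001, 0.095], [-0.095, 0.0, 0.995], [-0.001, -1.0, -0.0]] [ 0.35772701 10.09873534 -0.30982525]
```

```bash
python3 -m crank '[[[-1,0.2,2,-0.2,0],[-1,0,2,0,0],[-1,0,2,0,0],[-1,0,2,0,0],[-1,0,0.8,0,0],[-1,0,0,0,0]]]'; python3 - <<'E'
from h import *
for n in("scene","top"):
    f=grab_frame(n); cv2.imwrite(f"pics/{n}1.png",cv2.cvtColor(f["frame"],cv2.COLOR_RGB2BGR)[100:360,150:550])
s=state();q=np.load("q.npy");print(s["tool_pos"],rotq(s).inv().apply(F2W(q,[[-.004,0,.13]])[0]-s["tool_pos"])*100)
E
```

```text
time: 2.95
tool_pos: [0.5491, 0.1252, 0.1425]
tool_rot: [-0.706, 0.706, -0.034, 0.033]
contact_force: [-0.4, 0.6, 0.3]
gripper_width: 0.0
[0.55012855 0.1251818  0.14409745] [ 0.1646994   1.4099116  -0.24812051]
```

View pics/scene1.png

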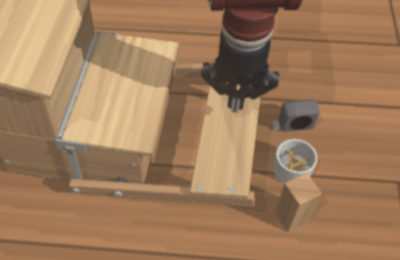

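View pics/top1.png

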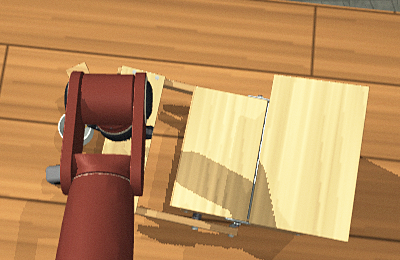

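```bash
python3 - <<'E'
from h import *
f=grab_frame("scene");q=np.load("q.npy");s=state()
print(proj(f,np.array([s["tool_pos"],[*s["tool_pos"][:2],.113],*F2W(q,[[0,0,.113]])])))
im=cv2.resize(f["frame"][140:320,320:500],None,fx=3,fy=3,interpolation=cv2.INTER_CUBIC);cv2.imwrite("pics/z.png",im[:,:,::-1])
E
```

```text
[[383.67917089 208.85221613]
 [382.0683539  219.60241231]
 [378.35016123 219.74282873]]
```

View pics/z.png

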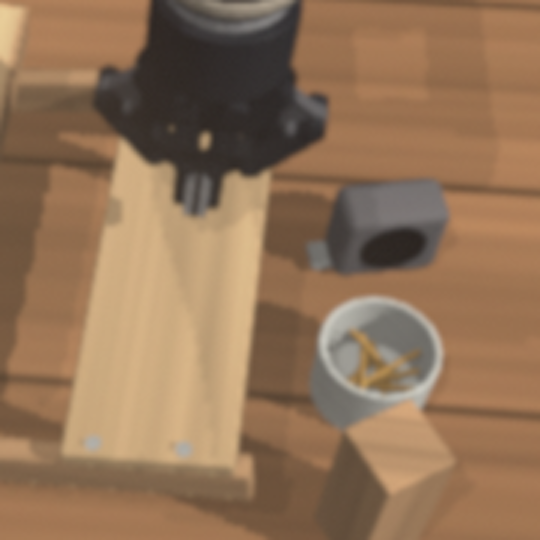

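```bash
python3 -m crank '[[[-1,0.1,0.8,0,0],[-1,0,0.8,0,0],[-1,0,0.4,0,0],[-1,0,0.3,0,0],[-1,0,0.2,0.05,0],[-1,0,0.2,0.05,0],[-1,0,0.2,0.05,0],[-1,0,0.2,0.05,0]]]';python3 -m crank '[[[-1,0,0.2,0.05,0],[-1,0,0.2,0.05,0],[-1,0,0.2,0.05,0]]]'; python3 - <<'E'
from h import *
s=state();print(s["tool_pos"],s["contact_force"])
E
```

```text
time: 4.1
tool_pos: [0.551, 0.1268, 0.1137]
tool_rot: [-0.706, 0.707, -0.033, 0.033]
contact_force: [-4.4, -1.1, 7.1]
gripper_width: 0.001
time: 4.47
tool_pos: [0.5512, 0.1285, 0.1079]
tool_rot: [-0.706, 0.706, -0.033, 0.033]
contact_force: [-5.0, -1.6, 7.9]
gripper_width: -0.001
[0.55115399 0.1285411  0.10788639] [-5.01366082 -1.60032829  7.949016  ]
```

```bash
python3 -m crank '[[[-1,0,0.3,0.08,0],[-1,0,0.3,0.08,0],[-1,0,0.3,0.07,0],[-1,0,0.3,0.06,0],[-1,0,0.3,0.06,0],[-1,0,0.3,0.05,0],[-1,0,0.3,0.04,0],[-1,0,0.3,0.04,0]]]';python3 -m crank '[[[-1,0,0.3,0.03,0],[-1,0,0.3,0.03,0],[-1,0,0.3,0.02,0],[-1,0,0.2,0.01,0]]]'; python3 - <<'E'
from h import *
s=state();print(s["tool_pos"],s["contact_force"])
E
```

```text
time: 5.48
tool_pos: [0.5516, 0.1337, 0.0837]
tool_rot: [0.707, -0.706, 0.033, -0.033]
contact_force: [-4.3, 0.9, 7.8]
gripper_width: 0.003
time: 5.98
tool_pos: [0.5518, 0.135, 0.0728]
tool_rot: [0.707, -0.706, 0.033, -0.033]
contact_force: [-2.9, 2.1, 7.7]
gripper_width: -0.001
[0.55182643 0.13496296 0.0727545 ] [-2.94865308  2.12606293  7.68042656]
```

```bash
python3 -m crank '[[[-1,0,0.2,0.02,0],[-1,0,0.2,0.01,0],[-1,0,0.2,0.01,0],[-1,0,0.1,0,0],[-1,0,0,0,0]]]';python3 -m crank '[[[-1,0,0.1,0,0],[-1,0,0,0,0]]]';python3 -m crank '[[[-1,0,0.1,0,0],[-1,0,0,0,0]]]'; python3 - <<'E'
from h import *
s=state();print(s["tool_pos"],s["contact_force"])
E
```

```text
time: 6.6
tool_pos: [0.5519, 0.1355, 0.0656]
tool_rot: [0.707, -0.706, 0.033, -0.033]
contact_force: [-2.8, 2.7, 5.9]
gripper_width: 0.002
time: 6.85
tool_pos: [0.5519, 0.1356, 0.0646]
tool_rot: [0.707, -0.706, 0.033, -0.033]
contact_force: [-2.6, 3.3, 5.4]
gripper_width: 0.001
time: 7.1
tool_pos: [0.5519, 0.1356, 0.0636]
tool_rot: [0.707, -0.706, 0.033, -0.033]
contact_force: [-2.6, 2.4, 5.2]
gripper_width: -0.0
[0.55188861 0.13557387 0.06362128] [-2.59416957  2.37530103  5.18562902]
```

```bash
python3 -m crank '[[[-1,0,0.1,0,0],[-1,0,0,0,0]]]';python3 -m crank '[[[-1,0,0.1,0,0],[-1,0,0,0,0]]]'; python3 - <<'E'
from h import *
s=state();print(s["tool_pos"],s["contact_force"])
for n in("scene","top"):
    f=grab_frame(n); cv2.imwrite(f"pics/{n}2.png",cv2.cvtColor(f["frame"],cv2.COLOR_RGB2BGR)[50:360,90:550])
E
```

```text
time: 7.35
tool_pos: [0.5519, 0.1356, 0.0626]
tool_rot: [0.707, -0.706, 0.033, -0.033]
contact_force: [-2.4, 2.7, 5.7]
gripper_width: -0.0
time: 7.6
tool_pos: [0.5519, 0.1356, 0.0616]
tool_rot: [0.707, -0.706, 0.033, -0.033]
contact_force: [-1.8, 2.5, 5.8]
gripper_width: 0.001
[0.55187821 0.13560826 0.06158697] [-1.83398834  2.49190851  5.80599135]
```

View pics/scene2.png

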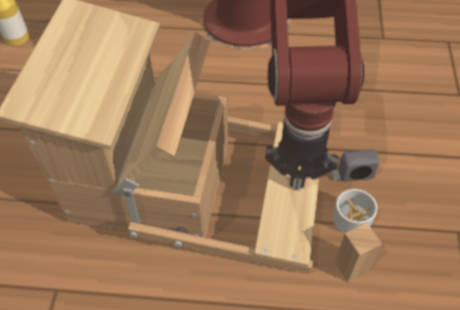

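The lid now stands wide open in the scene view, with its edge near (200,45) in the crop. The bystanders are in place. I keep pressing in small steps until the stop can just be felt.

```bash
python3 -m crank '[[[-1,0,0.06,0,0],[-1,0,0,0,0]]]';python3 -m crank '[[[-1,0,0.06,0,0],[-1,0,0,0,0]]]';python3 -m crank '[[[-1,0,0.05,0,0],[-1,0,0,0,0]]]'
```

```text
time: 7.95
tool_pos: [0.5519, 0.1357, 0.061]
tool_rot: [0.707, -0.706, 0.033, -0.033]
contact_force: [-3.0, 2.6, 5.2]
gripper_width: -0.0
time: 8.2
tool_pos: [0.5519, 0.1357, 0.0604]
tool_rot: [0.707, -0.706, 0.033, -0.033]
contact_force: [-2.3, 3.1, 6.0]
gripper_width: 0.001
time: 8.45
tool_pos: [0.5519, 0.1357, 0.0599]
tool_rot: [0.707, -0.706, 0.033, -0.033]
contact_force: [-2.3, 3.0, 4.8]
gripper_width: -0.002
```

```bash
python3 -m crank '[[[-1,0,0.05,0,0],[-1,0,0,0,0]]]';python3 -m crank '[[[-1,0,0.05,0,0],[-1,0,0,0,0]]]';python3 -m crank '[[[-1,0,0.05,0,0],[-1,0,0,0,0]]]'
```

```text
time: 8.7
tool_pos: [0.5519, 0.1357, 0.0594]
tool_rot: [0.707, -0.706, 0.033, -0.033]
contact_force: [-2.3, 2.6, 5.8]
gripper_width: -0.003
time: 8.95
tool_pos: [0.5519, 0.1357, 0.0589]
tool_rot: [0.707, -0.706, 0.033, -0.033]
contact_force: [-2.4, 3.1, 5.4]
gripper_width: 0.001
time: 9.2
tool_pos: [0.5519, 0.1357, 0.0587]
tool_rot: [0.707, -0.706, 0.033, -0.033]
contact_force: [-3.3, 3.3, 7.1]
gripper_width: 0.001
```

```bash
python3 -m crank '[[[-1,0,0.03,0,0],[-1,0,0,0,0]]]';python3 -m crank '[[[-1,0,0.03,0,0],[-1,0,0,0,0]]]'
```

```text
time: 9.45
tool_pos: [0.5519, 0.1357, 0.0585]
tool_rot: [0.707, -0.706, 0.033, -0.033]
contact_force: [-4.0, 3.2, 8.0]
gripper_width: -0.001
time: 9.7
tool_pos: [0.5519, 0.1358, 0.0585]
tool_rot: [0.707, -0.706, 0.033, -0.033]
contact_force: [-3.9, 3.2, 8.3]
gripper_width: 0.003
```

```bash
python3 -m crank '[[[-1,0,0.05,0,0],[-1,0,0,0,0],[-1,0,0,0,0],[-1,0,0,0,0]]]'; python3 - <<'E'
from h import *
for n in("scene","top"):
    f=grab_frame(n); cv2.imwrite(f"pics/{n}3.png",cv2.resize(cv2.cvtColor(f["frame"],cv2.COLOR_RGB2BGR)[50:300,180:480],None,fx=2,fy=2))
q=np.load("q.npy")
f=grab_frame("scene");print(proj(f,F2W(q,[[.113-.0+.0,0,.295],[.271-.158*np.cos(1.04)-.007*np.sin(1.04),.124,.295],[.271-.158*np.cos(1.04)-.007*np.sin(1.04),-.124,.295]])))
print(state()["tool_pos"],state()["contact_force"])
E
```

```text
time: 10.2
tool_pos: [0.5519, 0.1357, 0.0582]
tool_rot: [0.707, -0.706, 0.033, -0.033]
contact_force: [-5.5, 2.6, 9.5]
gripper_width: 0.003
[[313.99688284 138.17095632]
 [246.82312267 194.63597554]
 [285.51414987  79.715929  ]]
[0.55196914 0.135748   0.05822742] [-5.41857022  3.15861756 10.27494277]
```

View pics/scene3.png

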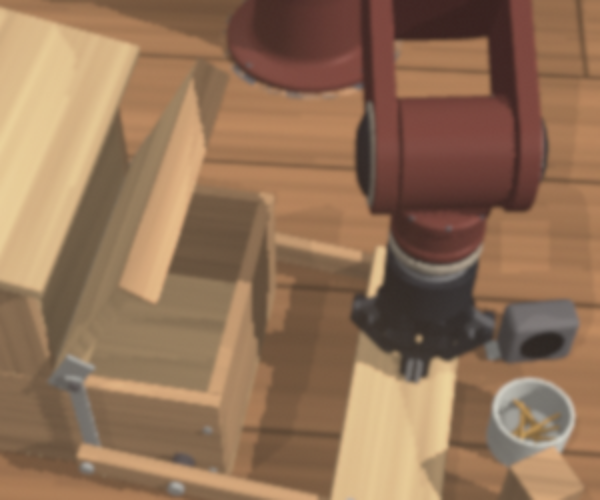

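```bash
python3 -m crank '[[[-1,0,0.05,0,0],[-1,0,0,0,0],[-1,0,0.04,0,0],[-1,0,0,0,0],[-1,0,0,0,0],[-1,0,0,0,0],[-1,0,0,0,0],[-1,0,0,0,0]]]'; python3 -m crank '[[[-1,0,0,0,0],[-1,0,0,0,0],[-1,0,0,0,0],[-1,0,0,0,0],[-1,0,0,0,0],[-1,0,0,0,0],[-1,0,0,0,0],[-1,0,0,0,0]]]'; python3 -m crank '[[[-1,0,0,0,0],[-1,0,0,0,0],[-1,0,0,0,0],[-1,0,0,0,0],[-1,0,0,0,0],[-1,0,0,0,0],[-1,0,0,0,0],[-1,0,0,0,0]]]'
```

```text
time: 11.35
tool_pos: [0.552, 0.1358, 0.0578]
tool_rot: [0.707, -0.706, 0.033, -0.033]
contact_force: [-7.0, 3.0, 12.9]
gripper_width: -0.001
time: 12.35
tool_pos: [0.552, 0.1358, 0.0579]
tool_rot: [0.707, -0.706, 0.033, -0.033]
contact_force: [-7.0, 3.5, 13.0]
gripper_width: 0.001
time: 13.35
tool_pos: [0.552, 0.1357, 0.0579]
tool_rot: [0.707, -0.706, 0.033, -0.033]
contact_force: [-6.9, 2.3, 13.0]
gripper_width: -0.002
```

Held for over 2.5 s at 13 N, well under the forcing limit. Now I come up slowly along the same path.

```bash
python3 -m crank '[[[-1,0,-0.2,0,0],[-1,0,-0.2,0,0],[-1,0,-0.2,-0.01,0],[-1,0,-0.2,-0.01,0],[-1,0,-0.2,-0.02,0],[-1,0,-0.2,-0.02,0],[-1,0,-0.2,-0.02,0],[-1,0,-0.2,-0.02,0]]]'; python3 -m crank '[[[-1,0,-0.2,-0.03,0],[-1,0,-0.2,-0.03,0],[-1,0,-0.2,-0.03,0],[-1,0,-0.2,-0.03,0],[-1,0,-0.2,-0.04,0],[-1,0,-0.2,-0.04,0],[-1,0,-0.2,-0.04,0],[-1,0,-0.2,-0.04,0]]]'
```

```text
time: 14.35
tool_pos: [0.5518, 0.1349, 0.0725]
tool_rot: [0.707, -0.705, 0.033, -0.033]
contact_force: [-3.0, 4.3, 5.6]
gripper_width: -0.001
time: 15.35
tool_pos: [0.5518, 0.1323, 0.0889]
tool_rot: [0.707, -0.705, 0.033, -0.034]
contact_force: [-1.5, 4.1, 7.5]
gripper_width: -0.005
```

```bash
python3 -m crank '[[[-1,0,-0.2,-0.04,0],[-1,0,-0.2,-0.05,0],[-1,0,-0.2,-0.05,0],[-1,0,-0.2,-0.05,0],[-1,0,-0.2,-0.05,0],[-1,0,-0.2,-0.05,0],[-1,0,-0.2,-0.05,0],[-1,0,-0.2,-0.05,0]]]'
```

```text
time: 16.35
tool_pos: [0.5517, 0.1283, 0.1053]
tool_rot: [0.707, -0.705, 0.032, -0.034]
contact_force: [-1.6, 4.3, 7.1]
gripper_width: -0.002
```

Still pressing at about 7 N. Next is the last centimetre, at 8 mm/s.

```bash
python3 -m crank '[[[-1,0,-0.15,-0.04,0],[-1,0,-0.15,-0.04,0],[-1,0,-0.15,-0.03,0],[-1,0,-0.1,-0.02,0],[-1,0,-0.1,-0.02,0],[-1,0,-0.1,-0.02,0],[-1,0,-0.1,-0.02,0],[-1,0,-0.1,-0.02,0]]]'; python3 -m crank '[[[-1,0,-0.1,0,0],[-1,0,-0.1,0,0],[-1,0,-0.1,0,0],[-1,0,-0.1,0,0]]]'; python3 -m crank '[[[-1,0,-0.1,0,0],[-1,0,-0.1,0,0],[-1,0,-0.1,0,0],[-1,0,-0.1,0,0]]]'
```

```text
time: 17.35
tool_pos: [0.5514, 0.1256, 0.1147]
tool_rot: [0.707, -0.706, 0.032, -0.034]
contact_force: [-1.9, 2.0, 5.6]
gripper_width: 0.003
time: 17.85
tool_pos: [0.55, 0.1246, 0.1159]
tool_rot: [-0.706, 0.706, -0.034, 0.033]
contact_force: [-0.2, 0.5, -0.7]
gripper_width: 0.002
time: 18.35
tool_pos: [0.5505, 0.1248, 0.1207]
tool_rot: [-0.706, 0.706, -0.033, 0.033]
contact_force: [0.5, -0.9, 0.4]
gripper_width: 0.001
```

Contact ended at z≈0.116, the same height at which it began. Now I take the hand away, up first and then back toward the start.

```bash
python3 -m crank '[[[-1,0,-1,0,0],[-1,0,-2,0,0],[-1,0,-3,0,0],[-1,0,-3,0,0],[-1,0,-2,0,0],[-1,-2,0,2,0],[-1,-4,0,4,0],[-1,-4,0,4,0]]]'; python3 -m crank '[[[-1,-4,0,4,0],[-1,-4,0,4,0],[-1,-4,0,4,0],[-1,-4,0,4,0],[-1,-3,0,3,0],[-1,-2,0,2,0],[-1,0,0,0,0],[-1,0,0,0,0]]]'; python3 - <<'E'
from h import *
I=[]
for n in("scene","top"):
    f=grab_frame(n); cv2.imwrite(f"pics/{n}4.png",cv2.cvtColor(f["frame"],cv2.COLOR_RGB2BGR))
    g=cv2.imread(f"pics/{n}0.png"); h=cv2.imread(f"pics/{n}4.png"); I.append(h[120:340,180:480]); print(n,cv2.absdiff(g,h)[150:330,200:480].max(2).astype(float).mean(), (cv2.absdiff(g,h)[150:330,200:480].max(2)>40).sum())
cv2.imwrite("pics/end.png",np.hstack(I))
E
```

```text
time: 19.35
tool_pos: [0.4595, 0.2345, 0.2314]
tool_rot: [0.706, -0.706, 0.033, -0.034]
contact_force: [0.9, 1.2, 0.6]
gripper_width: 0.001
time: 20.35
tool_pos: [0.2712, 0.4621, 0.2309]
tool_rot: [-0.706, 0.706, -0.033, 0.033]
contact_force: [0.4, -0.3, -0.2]
gripper_width: -0.001
scene 0.9256547619047619 0
top 4.0099801587301585 0
```

View pics/end.png

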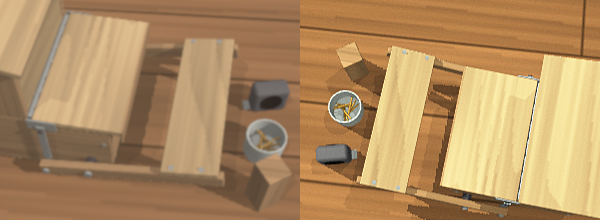

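The lid is shut, the treadle is up, and all the bystanders stand as they did at the start. No pixel in the compared area differs by more than 40 from the first pictures.

```bash
python3 -c "
from plant import *
print(job_done())"
```

```text
the job is handed in; nothing more can be done
None
```

The treadle test is done and handed in at about 20 s, within the 48 s limit.

- **Press:** I pushed the treadle down from above with the shut fingertips until its stop could just be felt. The vertical force read at most 13 N, against the 40 N limit.
- **Open lid:** The scene picture taken just before the hold showed the lid's front edge where the fully open position predicts it. I held it there for over 2.5 s. No picture was taken during the hold itself, but the tool height stayed within 0.1 mm.
- **Closing:** The fingers rose with the board at 8 to 16 mm/s and stayed in contact until about 116 mm above the bench, close to where contact began. The lid's speed was not measured directly, but the board rose well under the 60 mm/s limit.
- **End state:** The hand is clear, and the force readings are back to noise. Pictures from both cameras show the lid shut, the treadle up and the offcut, tin and tape measure where they stood.

**Checks that disagreed:** The feeder position fit left a few pixels of error, up to 8 at one lid corner, which is roughly 5 mm of uncertainty. At the stop the reading still sank about 0.7 mm as I pressed, and the sideways force reached about 7 to 8 N.

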